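# Finish the carton layer and zero the batch counter

## Task

Close the batch at this inspection bench: set the two loose cartons down flat (do not drop them) in the two empty blue outlines on the plywood slab, so that the four cartons make a tidy pinwheel layer, without shoving the two already there. Then, with the layer complete, turn the counter's black reset knob anticlockwise (seen from above) all the way back, until its red pointer is home at the green zero mark and stop post. Leave everything else on the bench as it is.

Things in the scene. Friction and masses are not known exactly. Their poses are not given: they have to be found in the camera images.
- slab: fixed plywood slab, 200 x 200 mm, top at 20 mm, any yaw, on either side of the bench. Origin: centre of the underside. Four blue 120 x 55 mm outlines, 5 mm gaps, round a 70 x 70 mm open middle; centres in its x, y (mm): a (-30, -62.5), c (30, 62.5), long along x; b (62.5, -30), d (-62.5, 30), long along y. a, b are filled; c, d empty
- place_c (a point): centre of empty outline c on the slab's top (20 mm above the table); the carton's long axis goes along the slab's x. Inner fingers fit only in the open middle: grip the carton about 20 mm off its centre, towards the slab's -x
- place_d (a point): centre of empty outline d on the slab's top; the carton's long axis goes along the slab's y. Grip it about 20 mm off its centre, towards the slab's -y, so that the inner finger stands in the open middle
- carton_a: kraft cardboard carton, rigid, 120 x 55 x 60 mm (its own x, y, z), 0.25 to 0.5 kg, brown tape along the top. Origin: centre of the underside; x is its long axis. Already in outline a: leave it
- carton_b: kraft cardboard carton, rigid, 120 x 55 x 60 mm (its own x, y, z), 0.25 to 0.5 kg, brown tape along the top. Origin: centre of the underside; x is its long axis. Already in outline b: leave it
- carton_c: kraft cardboard carton, rigid, 120 x 55 x 60 mm (its own x, y, z), 0.25 to 0.5 kg, brown tape along the top. Origin: centre of the underside; x is its long axis. Loose on the table at any yaw; either way round and either empty outline will do
- carton_d: kraft cardboard carton, rigid, 120 x 55 x 60 mm (its own x, y, z), 0.25 to 0.5 kg, brown tape along the top. Origin: centre of the underside; x is its long axis. Loose on the table at any yaw; same as carton_c, interchangeable
- counter: fixed batch counter: blue housing 130 x 130 x 48 mm, white dial on top (50 mm above the table, 116 mm across). Origin: centre of the underside, below the knob's axis. Its x axis points from the axis to the green zero mark; the green stop post, 8 mm tall, stands 44 mm out, just anticlockwise of the mark. On either side of the bench
- knob_grip (a point): grip point on the vertical axis of the black reset knob, 83 mm above the table: a bar 44 mm long, 12 mm thick, from 60 to 92 mm above the table, on a disc 44 mm across (top at 60 mm). The frame turns with the knob: x lies along the bar, towards the red pointer
- reset_knob (a joint): knob angle in rad: 0 = pointer at the zero stop (along the counter's x axis), growing clockwise seen from above, up to 4.2; starts between 1.6 and 2.85; stiff to 0.04 N m, stays where it is left
- ring_gauge: steel ring 40 mm across, 22 mm tall, origin at its underside; between the loose cartons, leave it
- spray_bottle: white bottle 56 mm across, 170 mm tall, origin at its underside; near the counter, leave it
- plug_gauge: lying plug gauge, about 110 x 18 x 18 mm, long along x, origin at its underside; near the counter, leave it
- parts_tray: yellow tray 110 x 80 x 40 mm with steel bushes, origin at its underside; leave it
- gauge_case: grey case 90 x 50 x 28 mm, origin at its underside; leave it
- oil_can: orange can 60 mm across, 130 mm tall, origin at its underside; leave it
- jar: amber jar 66 mm across, 90 mm tall, origin at its underside; leave it
Not all that is in view belongs to the job. Leave any turquoise look-alike of the carton_d alone. What is shaped like the carton_c but purple is not meant.

How it is judged (in metres and radians):
On the way, in this order (a step that is already met when the one before it is completed fails the run):
1. both loose cartons lie released in the empty outlines and the four make the layer (((distance between carton_c and place_c below 0.009 m and angle between the x axis of carton_c and the x axis of slab, either way round below 0.1 rad and angle between each of carton_c, carton_d's own z axis and vertical below 0.06 rad and distance between carton_d and place_d below 0.009 m and angle between the x axis of carton_d and the y axis of slab, either way round below 0.1 rad) or (distance between carton_d and place_c below 0.009 m and angle between the x axis of carton_d and the x axis of slab, either way round below 0.1 rad and angle between each of carton_d, carton_c's own z axis and vertical below 0.06 rad and distance between carton_c and place_d below 0.009 m and angle between the x axis of carton_c and the y axis of slab, either way round below 0.1 rad)) and linear speed of each of carton_c, carton_d below 0.02 m/s and contact force between the fingers and carton_c below 0.2 N and contact force between the fingers and carton_d below 0.2 N and distance of each of carton_a, carton_b from where it was at the start of the episode below 0.01 m and angle between each of carton_a, carton_b's own z axis and vertical below 0.06 rad), for 0.2 s.
2. the reset knob is back at its zero stop (value of joint reset_knob below 0.07 rad), for 0.2 s.
At the end, for the whole second after the job is handed in: One loose carton flat in each empty outline (within 9 mm of its centre and height, 0.1 rad in yaw, 0.06 rad tilt), released, at rest; the two laid before moved under 10 mm, tilt under 0.06 rad; reset knob under 0.07 rad (all of step 1 and value of joint reset_knob below 0.07 rad); the robot touches nothing.
It fails at once if a bystander is shifted by more than 30 mm or tipped (distance of any of ring_gauge, spray_bottle, plug_gauge, parts_tray, gauge_case, oil_can, jar from where it was at the start of the episode above 0.03 m or angle between any of ring_gauge, spray_bottle, plug_gauge, parts_tray, gauge_case, oil_can, jar's own z axis and vertical above 0.35 rad).
It fails at once if a carton already on the slab is shoved by more than 15 mm (distance of any of carton_a, carton_b from where it was at the start of the episode above 0.015 m).
It fails at once if a carton is let go over the slab more than 15 mm above its top: dropped, or left on the other cartons ((horizontal distance between carton_c and slab below 0.12 m and z of carton_c in the frame of slab above 0.035 m and contact force between the fingers and carton_c below 0.05 N) or (horizontal distance between carton_d and slab below 0.12 m and z of carton_d in the frame of slab above 0.035 m and contact force between the fingers and carton_d below 0.05 N)).
It also fails if it takes over 72 s, if anything falls off the work surface, if the arm or the gripper's body presses on something with over 40 N, if the wrist force passes 120 N, or if a joint passes its speed limit or range.

## Robot

A 6-joint arm with a two-finger parallel gripper is mounted at the origin on the work surface. World frame = base frame: x ahead of the robot, y to its left, z up, the work surface at z = 0. Lengths are in m, angles in degrees, forces in N, time in s.
With the tool pointing down it reaches from about 0.25 to 0.725 m from the base axis. Payload 9.7 kg.
Tool frame: the origin (TCP) lies at the very end of the fingers, on their centre line; the grasp point (between the pads) lies grasp_offset behind it (grasp_offset is the distance from the TCP to the grasp point, in m); z points along the fingers, y is the line along which they close (so a half turn about z gives the same grasp; the last joint's range is limited). The gripper opens to 85 mm and grips with 20 to 120 N. Pads are 22 mm wide; open, the fingers measure 114 mm over their backs; the gripper's body (76 mm by 85 mm) begins 54 mm behind the grasp point. The pads swing forward as they close: fully open they stand 13 mm farther back than shut.
Start: joints at [-64.458, 4.979, 10.078, 95.1, 0, 90], TCP at [0.237, -0.496, 0.231] pointing down, gripper open.
Joint ranges: [-179.16, 179.16], [-48.56, 103.87], [-65.8, 70.77], [-126.05, 130.52], [-82.76, 87.17], [-180, 180]. Speed limits (degrees/s): [127.2, 127.2, 147.25, 180, 180, 180].

## Interface

Orientations are given as [roll, pitch, yaw] about the fixed x, y, z axes, in that order (R = Rz(yaw) Ry(pitch) Rx(roll)).
In Python, from workcell import get_obs, camera, calibration, job_done, recognise, cut_out, mark_of, grasp_offset gives the robot as it stands.
- The arm moves only by the tool servo_tool, never from a script. Its argument "moves" is a list of rows, each a list of 3 entries, a list of its own where there are three numbers: the turn, a rotation vector about the tool's x, y, z in degrees, then the shift along the tool's x, y, z in m, then the opening in per cent of the stroke, from 0 (shut) to 100 (fully open). In form: [[[ax, ay, az], [x, y, z], claw], ...]. A call has 1 to 12 rows; each row shifts and turns the commanded pose from where the row before left it, along the tool's axes as they then stand; what a row does not reach is not made up. A row lasts 1/10 s, in which the tool goes at most 50 mm and 8.59 degrees, less where a joint would pass 70% of its speed; a pose out of reach is approached as far as the arm can. A call is refused whole if a number of a shift passes 0.05 or a number of a turn 8.59, either way. A call with a gripper value outside its range is refused whole. The fingers move at their own pace and stop on an object; "force" is the grip in N (left out, the last holds). Time passes only in rows, so rows that do not move let the fingers close. It gives the time, the measured TCP pose, the force, the opening and the grip force at its end, in the units of the state.
- get_obs(): the state, without advancing time (a new reading comes with each control period).
- camera(name): name is "scene" or "top"; returns (picture, depth): 480x640x3 uint8, red, green, blue; 480x640 float32, m along the optical axis (not along the pixel's ray), 0 where there is no reading.
- calibration(name): a dict with "camera_matrix" (3x3 intrinsics, pixels), "R" (3x3) and "t" (3): a world point X has camera coordinates R X + t. Camera axes: x right, y down, z forward; pixel columns grow to the right and rows downward; lengths in m; the calibration is good to about 2 mm. A picture is of the moment at which its call begins. calibration takes no time and is no camera call.
- job_done(): hands the job in; it is judged then, once.
Trained networks look in the newest picture that a camera, given by its name, has taken for a name from the list of things; names that differ only in an ending like _2 or _b are one class to them, and where a whole thing is asked for, a point or a joint stands for the part that bears it (a point fixed in the world has none). Each returns a list of dicts, best first, with "score" (0 to 1); they miss things now and then, are a little off and sometimes report something else, mostly with a low value. They report only what shows in the picture. A call takes as long as a camera call. They do not tell look-alikes from the thing itself.
- recognise(name, camera): "xyz" ([x, y, z] in m, in the coordinates of the camera as it stood for that picture, good to about 4 mm: the middle of the surface that is visible of it).
- cut_out(name, camera): "mask" (480x640 bool, what is visible of it).
- mark_of(name, camera): "xyz" ([x, y, z] in m, in the coordinates of the camera as it stood for that picture, good to about 4 mm: a listed point, or the origin of a listed thing).
The state is a dict: "time": time; "q": joint angles; "qd": joint speeds; "joint_efforts": joint torques, N m; "ee_pos": TCP position; "tcp_rot": TCP orientation; "wrist_force": force on the tool from outside, world axes, zero at the start; "torque": the same for the moment, N m; "opening": finger opening in m; "grasp_force": force on a finger pad.
Only numpy, scipy, OpenCV 4.12 (cv2) and the standard library are available. Lean on these libraries where they do the work, as an engineer would, in place of code of your own. Each camera call takes 0.05 s, during which the arm holds its last target. There are 200 camera calls.

## Working session

There is one attempt and no reset: what is moved stays moved. The work goes in short steps, Python scripts to look and compute and a tool call to move; the robot and the scene stay as the last step left them, time stands still between calls to the robot, and variables do not carry over. Pictures are saved under pics/ and viewed, at most 10 in all, crops included, and the job is handed in when it is done.

Besides the shell and the picture viewer there is one more tool, called after ">>>" in YAML: its name, and indented under it one key for each argument. servo_tool: Moves the arm, as the interface text tells. Its arguments: {"type":"object","properties":{"moves":{"type":"array"},"force":{"type":"number"}},"required":["moves"]}

```bash
mkdir -p pics; cat > h.py <<'E'
import numpy as np, cv2
from workcell import *
def world(name,p):
    c=calibration(name); return np.array(c["R"]).T@(np.array(p)-np.array(c["t"]))
def cloud(name,depth):
    c=calibration(name);K=np.array(c["camera_matrix"])
    v,u=np.mgrid[:480,:640]; P=np.stack([(u-K[0,2])/K[0,0]*depth,(v-K[1,2])/K[1,1]*depth,depth],-1)
    return (P-np.array(c["t"]))@np.array(c["R"])
def pix(name,X):
    c=calibration(name);p=np.array(c["camera_matrix"])@(np.array(c["R"])@np.array(X)+np.array(c["t"]));return p[:2]/p[2]
E
python3 - <<'E'
from h import *
print(grasp_offset, get_obs())
for n in("scene","top"):
    im,d=camera(n); cv2.imwrite(f"pics/{n}0.png",im[:,:,::-1]); np.savez(f"{n}0.npz",im=im,d=d)
    c=calibration(n); print(n,"campos",-np.array(c["R"]).T@c["t"])
for o in ["slab","place_c","place_d","carton_c","counter","knob_grip","ring_gauge","spray_bottle","plug_gauge"]:
    for n in("top",):
        print(o,n,[(round(r["score"],2),world(n,r["xyz"]).round(3),pix(n,world(n,r["xyz"])).round()) for r in mark_of(o,n)])
E
```

```text
0.0187 {'time': 0.0, 'q': array([-6.44576395e+01,  5.01082883e+00,  1.00319830e+01,  9.50995676e+01,
        1.59081199e-03,  8.99997277e+01]), 'qd': array([-0.06047541,  0.02867466,  0.0924773 , -0.06935424, -0.05348102,
       -0.04058267]), 'joint_efforts': array([-2.63185511e-04, -5.20396757e+01,  4.64796853e+01,  1.66086538e-02,
       -3.30932960e-05, -1.36614381e-05]), 'ee_pos': array([ 0.23704963, -0.4960224 ,  0.23056355]), 'tcp_rot': array([-1.79921587e+02, -1.59118313e-03,  2.55426306e+01]), 'wrist_force': array([-0.40869036, -0.0194597 ,  0.04347533]), 'torque': array([0.04783074, 0.05648967, 0.03848212]), 'grasp_force': 0.0, 'opening': 0.08548054815639435}
scene campos [1.2377133  0.28718753 1.19779335]
top campos [0.27540618 0.00923673 1.52949562]
slab top [(0.69, array([ 0.56 , -0.265,  0.002]), array([420., 239.]))]
place_c top [(0.91, array([ 0.626, -0.286,  0.018]), array([427., 215.])), (0.83, array([ 0.527, -0.325,  0.018]), array([443., 249.]))]
place_d top [(0.91, array([ 0.626, -0.286,  0.018]), array([427., 215.])), (0.83, array([ 0.527, -0.325,  0.018]), arra
[... 209 characters left out ...]
230.])), (0.63, array([ 0.448,  0.006, -0.001]), array([324., 282.])), (0.62, array([ 0.364,  0.191, -0.002]), array([258., 314.])), (0.21, array([ 0.527, -0.326,  0.019]), array([443., 249.]))]
counter top [(0.77, array([ 0.552,  0.26 , -0.003]), array([233., 247.]))]
knob_grip top [(0.68, array([0.559, 0.259, 0.081]), array([229., 239.]))]
ring_gauge top [(0.64, array([ 0.559, -0.473, -0.001]), array([493., 238.])), (0.62, array([ 0.562, -0.045, -0.001]), array([342., 241.]))]
spray_bottle top [(0.74, array([ 0.673,  0.193, -0.001]), array([257., 205.]))]
plug_gauge top [(0.47, array([0.456, 0.318, 0.002]), array([212., 281.])), (0.31, array([ 0.557, -0.476, -0.002]), array([494., 238.]))]
```

View pics/top0.png

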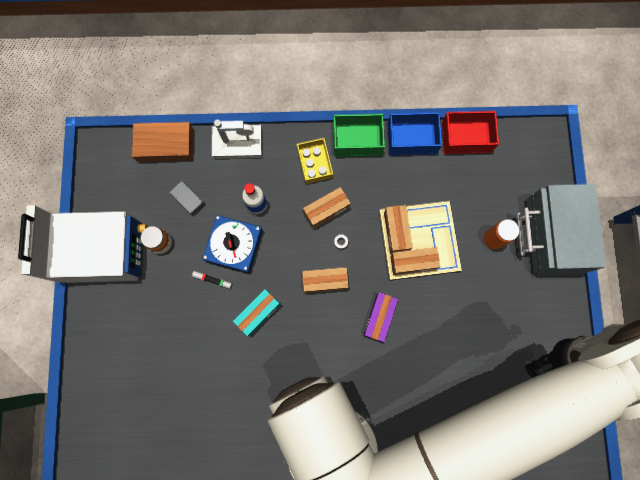

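View pics/scene0.png

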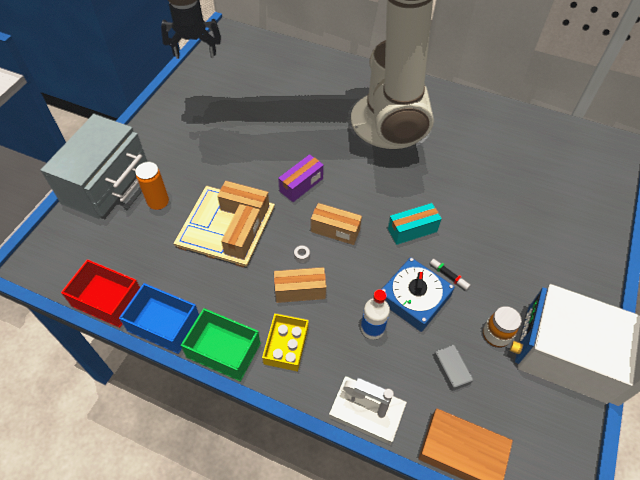

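Loose kraft cartons are at top-view (327,207) and (325,280). The slab is at (420,240), with its empty outlines on the right and upper right, and the counter is at (232,243). Look-alikes: turquoise (257,313) and purple (381,317), both excluded by colour. Next I'll measure and confirm in one crop.

```bash
python3 - <<'E'
from h import *
allp={}
for n in("scene","top"):
    z=np.load(f"{n}0.npz");im=z["im"];W=cloud(n,z["d"]);hsv=cv2.cvtColor(im,cv2.COLOR_RGB2HSV)
    def rect(c,r,zl,zh,lab):
        m=(np.hypot(W[...,0]-c[0],W[...,1]-c[1])<r)&(W[...,2]>zl)&(W[...,2]<zh)&(z["d"]>0)
        m=m.astype(np.uint8);k,l,s,_=cv2.connectedComponentsWithStats(m)
        i=1+np.argmax(s[1:,4]);P=W[l==i]
        (cx,cy),(w,h),a=cv2.minAreaRect(P[:,:2].astype(np.float32))
        if w<h: w,h,a=h,w,a+90
        print(n,lab,"c",np.round([cx,cy],4),"wh",np.round([w,h],3),"yaw",round((a+90)%180-90,1),"z",np.median(P[:,2]).round(4),"n",len(P))
    rect((.651,-.006),.09,.05,.072,"L1"); rect((.448,.006),.09,.05,.072,"L2")
    rect((.584,-.201),.068,.073,.09,"A"); rect((.488,-.25),.068,.073,.09,"B")
    rect((.56,-.265),.16,.012,.095,"slab"); rect((.553,.26),.1,.04,.056,"counter")
    near=(np.hypot(W[...,0]-.555,W[...,1]-.26)<.07)&(W[...,2]>.04)
    H,S,V=hsv[...,0],hsv[...,1],hsv[...,2]
    for nm,m in(("green",(H>40)&(H<85)&(S>90)),("red",((H<8)|(H>172))&(S>140)&(V>80)),("black",(V<50)&(W[...,2]>.075))):
        P=W[m&near]
        if len(P): print(n,nm,len(P),P.mean(0).round(4),P.min(0).round(3),P.max(0).round(3))
im=np.load("top0.npz")["im"]
cv2.imwrite("pics/crop1.png",cv2.resize(im[180:350,195:475],None,fx=2.8,fy=2.8,interpolation=cv2.INTER_CUBIC)[:,:,::-1])
z=np.load("scene0.npz")["im"]
cv2.imwrite("pics/crop2.png",cv2.resize(z[250:340,355:480],None,fx=6,fy=6,interpolation=cv2.INTER_CUBIC)[:,:,::-1])
E
```

```text
scene L1 c [ 0.6508 -0.0035] wh [0.12  0.061] yaw -62.1 z 0.0607 n 1127
scene L2 c [0.4491 0.0064] wh [0.12 0.06] yaw -86.6 z 0.0606 n 932
scene A c [ 0.5793 -0.1966] wh [0.126 0.058] yaw 5.3 z 0.0809 n 945
scene B c [ 0.5069 -0.2385] wh [0.117 0.091] yaw -82.9 z 0.0811 n 886
scene slab c [ 0.5567 -0.2619] wh [0.204 0.204] yaw 5.3 z 0.0256 n 5408
scene counter c [0.556  0.2577] wh [0.134 0.131] yaw -16.7 z 0.0496 n 2359
scene green 15 [0.602  0.2487 0.0556] [0.596 0.242 0.046] [0.61  0.255 0.063]
scene red 24 [0.5444 0.2563 0.0932] [0.536 0.252 0.088] [0.554 0.26  0.098]
scene black 51 [0.5684 0.259  0.0866] [0.543 0.25  0.076] [0.579 0.268 0.097]
top L1 c [ 0.6499 -0.0043] wh [0.12  0.057] yaw -60.9 z 0.0594 n 877
top L2 c [0.4474 0.0048] wh [0.12  0.056] yaw -86.2 z 0.0596 n 925
top A c [ 0.5797 -0.1977] wh [0.121 0.056] yaw 5.1 z 0.0794 n 883
top B c [ 0.4903 -0.2408] wh [0.117 0.056] yaw -84.6 z 0.0797 n 880
top slab c [ 0.5556 -0.2628] wh [0.201 0.201] yaw -84.3 z 0.0237 n 5061
top counter c [0.5549 0.257 ] wh [0.132 0.131] yaw 72.7 z 0.0485 n 1976
top green 11 [0.6022 0.2476 0.0532] [0.597 0.241 0.047] [0.608 0.255 0.057]
top red 32 [0.5397 0.2536 0.0811] [0.517 0.246 0.05 ] [0.555 0.259 0.1  ]
top black 50 [0.5563 0.2553 0.0897] [0.533 0.247 0.076] [0.574 0.265 0.098]
```

View pics/crop1.png

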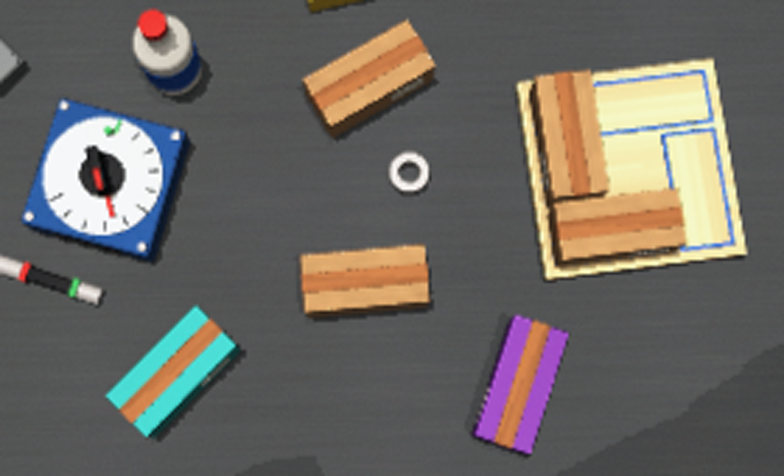

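View pics/crop2.png

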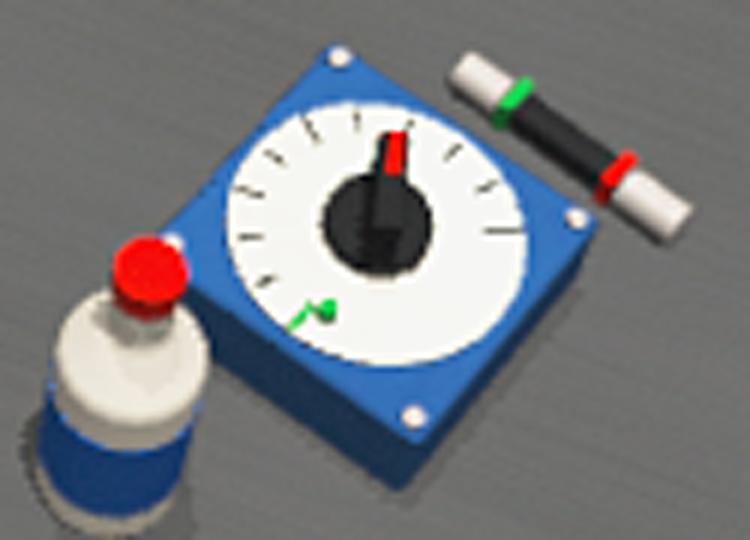

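In the crops, the two plain kraft cartons are loose: L1 at crop (370,75) and L2 at (365,280). The turquoise and purple boxes are look-alikes. The knob pointer (crop2 (395,150)) is about half a turn from the green mark and post (crop2 (315,310)). Slab yaw ≈ 185.2°, centre (0.5555,-0.263). Plan: L1→d and L2→c. I'll turn to L1's yaw of 118.5° first.

>>> servo_tool:
  moves:
    - [[0,0,-8.45],[0,0,0],100]
    - [[0,0,-8.45],[0,0,0],100]
    - [[0,0,-8.45],[0,0,0],100]
    - [[0,0,-8.45],[0,0,0],100]
    - [[0,0,-8.45],[0,0,0],100]
    - [[0,0,-8.45],[0,0,0],100]
    - [[0,0,-8.45],[0,0,0],100]
    - [[0,0,-8.45],[0,0,0],100]
    - [[0,0,-8.45],[0,0,0],100]
    - [[0,0,-8.45],[0,0,0],100]
    - [[0,0,-8.45],[0,0,0],100]
  force: 80

```text
time: 1.65
ee_pos: [0.2372, -0.4962, 0.2313]
tcp_rot: [180.0, 0.0, 118.8]
wrist_force: [-0.3, -0.2, -0.5]
opening: 0.0851
grasp_force: 0.0
```

>>> servo_tool:
  moves:
    - [[0,0,0],[0.016,0.0374,0],100]
    - [[0,0,0],[0.016,0.0374,0],100]
    - [[0,0,0],[0.016,0.0374,0],100]
    - [[0,0,0],[0.016,0.0374,0],100]
    - [[0,0,0],[0.016,0.0374,0],100]
    - [[0,0,0],[0.016,0.0374,0],100]
    - [[0,0,0],[0.016,0.0374,0],100]
    - [[0,0,0],[0.016,0.0374,0],100]
    - [[0,0,0],[0.016,0.0374,0],100]
    - [[0,0,0],[0.016,0.0374,0],100]
    - [[0,0,0],[0.016,0.0374,0],100]
    - [[0,0,0],[0.016,0.0374,0],100]

```text
time: 2.85
ee_pos: [0.5409, -0.1119, 0.2314]
tcp_rot: [180.0, 0.0, 118.5]
wrist_force: [-0.2, 0.1, 0.6]
opening: 0.0853
grasp_force: 0.0
```

>>> servo_tool:
  moves:
    - [[0,0,0],[0.016,0.0374,0],100]
    - [[0,0,0],[0.016,0.0374,0],100]
    - [[0,0,0],[0.016,0.0374,0],100]
    - [[0,0,0],[0.016,0.0374,0],100]
    - [[0,0,0],[0,0,0],100]
    - [[0,0,0],[0,0,0],100]

```text
time: 3.45
ee_pos: [0.6411, 0.0149, 0.2305]
tcp_rot: [-179.9, -0.0, 118.6]
wrist_force: [-0.4, -0.3, 0.2]
opening: 0.0857
grasp_force: 0.0
```

```bash
cat >> h.py <<'E'
def to(x,y,z,yaw):
    o=get_obs();p=o["ee_pos"];r=o["tcp_rot"];a=np.radians(r[2]);d=np.array([x,y,z])-p
    print("t",round(o["time"],2),"pos",p.round(4),"rot",r.round(2),"q",o["q"].round(1),"open",round(o["opening"],4),"F",o["wrist_force"].round(1),o["grasp_force"])
    print(" turn z",round(-((yaw-r[2]+180)%360-180),2),"at yaw now: tool shift",np.round([d[0]*np.cos(a)+d[1]*np.sin(a),d[0]*np.sin(a)-d[1]*np.cos(a),-d[2]],4))
    a=np.radians(yaw);print(" at target yaw: tool shift",np.round([d[0]*np.cos(a)+d[1]*np.sin(a),d[0]*np.sin(a)-d[1]*np.cos(a),-d[2]],4))
E
python3 -c "
from h import *
to(.6405,.0136,.02,118.5)"
```

```text
t 3.45 pos [0.6411 0.0149 0.2305] rot [-1.7993e+02 -2.0000e-02  1.1858e+02] q [ 1.3 18.3 25.5 97.3 -0.  62.8] open 0.0857 F [-0.4 -0.3  0.2] 0.0
 turn z 0.08 at yaw now: tool shift [-0.0009 -0.0012  0.2105]
 at target yaw: tool shift [-0.0009 -0.0012  0.2105]
```

>>> servo_tool:
  moves:
    - [[0,0,0],[-0.001,-0.001,0.04],100]
    - [[0,0,0],[0,0,0.04],100]
    - [[0,0,0],[0,0,0.04],100]
    - [[0,0,0],[0,0,0.03],100]
    - [[0,0,0],[0,0,0.03],100]
    - [[0,0,0],[0,0,0.02],100]
    - [[0,0,0],[0,0,0.01],100]
    - [[0,0,0],[0,0,0],100]
    - [[0,0,0],[0,0,0],100]

```text
time: 4.35
ee_pos: [0.641, 0.0124, 0.0227]
tcp_rot: [179.9, 0.0, 118.5]
wrist_force: [0.0, -0.4, -0.7]
opening: 0.0852
grasp_force: 0.0
```

>>> servo_tool:
  moves:
    - [[0,0,0],[0,0,0],0]
    - [[0,0,0],[0,0,0],0]
    - [[0,0,0],[0,0,0],0]
    - [[0,0,0],[0,0,0],0]
    - [[0,0,0],[0,0,0],0]
    - [[0,0,0],[0,0,0],0]
    - [[0,0,0],[0,0,0],0]
    - [[0,0,0],[0,0,0],0]
    - [[0,0,0],[0,0,0],0]
    - [[0,0,0],[0,0,0],0]

```text
time: 5.35
ee_pos: [0.6414, 0.013, 0.0228]
tcp_rot: [179.9, 0.1, 118.5]
wrist_force: [-0.1, 0.8, 6.7]
opening: 0.054
grasp_force: 85.8
```

>>> servo_tool:
  moves:
    - [[0,0,0],[0,0,-0.01],0]
    - [[0,0,0],[0,0,-0.03],0]
    - [[0,0,0],[0,0,-0.04],0]
    - [[0,0,0],[0,0,-0.04],0]
    - [[0,0,0],[0,0,-0.03],0]
    - [[0,0,0],[0,0,-0.02],0]
    - [[0,0,0],[0,0,0],0]
    - [[0,0,0],[0,0,0],0]

```text
time: 6.15
ee_pos: [0.6404, 0.0129, 0.1906]
tcp_rot: [-180.0, -0.0, 118.5]
wrist_force: [-0.1, 0.2, -4.4]
opening: 0.0541
grasp_force: 85.5
```

```bash
python3 -c "
from h import *
to(.6187,-.2673,.19,95.2)"
```

```text
t 6.15 pos [0.6404 0.0129 0.1906] rot [-1.7997e+02 -2.0000e-02  1.1849e+02] q [ 1.2 17.2 19.7 92.5 -0.  62.7] open 0.0541 F [-0.1  0.2 -4.4] 85.4949688911438
 turn z 23.29 at yaw now: tool shift [-0.2359 -0.1528  0.0006]
 at target yaw: tool shift [-0.2771 -0.0471  0.0006]
```

>>> servo_tool:
  moves:
    - [[0,0,5.82],[0,0,0],0]
    - [[0,0,5.82],[0,0,0],0]
    - [[0,0,5.82],[0,0,0],0]
    - [[0,0,5.82],[0,0,0],0]

```text
time: 6.55
ee_pos: [0.6397, 0.0129, 0.1887]
tcp_rot: [-179.8, -0.0, 95.0]
wrist_force: [-0.5, -0.5, -3.5]
opening: 0.0544
grasp_force: 85.7
```

>>> servo_tool:
  moves:
    - [[0,0,0],[-0.0277,-0.0047,0],0]
    - [[0,0,0],[-0.0277,-0.0047,0],0]
    - [[0,0,0],[-0.0277,-0.0047,0],0]
    - [[0,0,0],[-0.0277,-0.0047,0],0]
    - [[0,0,0],[-0.0277,-0.0047,0],0]
    - [[0,0,0],[-0.0277,-0.0047,0],0]
    - [[0,0,0],[-0.0277,-0.0047,0],0]
    - [[0,0,0],[-0.0277,-0.0047,0],0]
    - [[0,0,0],[-0.0277,-0.0047,0],0]
    - [[0,0,0],[-0.0277,-0.0047,0],0]
    - [[0,0,0],[0,0,0],0]
    - [[0,0,0],[0,0,0],0]

```text
time: 7.75
ee_pos: [0.6181, -0.2675, 0.189]
tcp_rot: [-179.8, -0.1, 95.1]
wrist_force: [0.6, -0.5, -3.5]
opening: 0.0543
grasp_force: 85.6
```

>>> servo_tool:
  moves:
    - [[0,0,0],[0,0,0.03],0]
    - [[0,0,0],[0,0,0.02],0]
    - [[0,0,0],[0,0,0],0]
    - [[0,0,0],[0,0,0],0]
    - [[0,0,0],[0,0,0],0]

```text
time: 8.25
ee_pos: [0.6195, -0.2669, 0.1427]
tcp_rot: [179.9, 0.0, 95.2]
wrist_force: [0.1, -0.5, -2.9]
opening: 0.0541
grasp_force: 85.4
```

```bash
python3 - <<'E'
from h import *
to(.6187,-.2673,.043,95.2)
a=[]
for n in("top","scene"):
    im,d=camera(n);np.savez(f"{n}1.npz",im=im,d=d)
    s=(slice(180,280),slice(370,470)) if n=="top" else (slice(120,270),slice(150,300))
    a.append(cv2.resize(im[s],(400,400),interpolation=cv2.INTER_CUBIC))
    c=[W for W in [cloud(n,d)]][0]
    print(n,[(round(r["score"],2),world(n,r["xyz"]).round(3)) for r in mark_of("carton_c",n)])
cv2.imwrite("pics/hov1.png",np.hstack(a)[:,:,::-1])
E
```

```text
t 8.25 pos [ 0.6195 -0.2669  0.1427] rot [1.7991e+02 4.0000e-02 9.5250e+01] q [-23.3  21.5  19.9  88.3   0.   61.4] open 0.0541 F [ 0.1 -0.5 -2.9] 85.41025042533875
 turn z 0.05 at yaw now: tool shift [-0.0003 -0.0008  0.0997]
 at target yaw: tool shift [-0.0003 -0.0008  0.0997]
top [(0.97, array([ 0.581, -0.199,  0.022])), (0.85, array([ 0.367,  0.191, -0.001])), (0.81, array([ 0.447,  0.004, -0.004])), (0.71, array([ 0.346, -0.141, -0.003])), (0.42, array([ 0.623, -0.287,  0.118]))]
scene [(0.92, array([ 0.491, -0.238,  0.024])), (0.92, array([0.363, 0.193, 0.004])), (0.68, array([ 0.576, -0.193,  0.023])), (0.62, array([ 0.623, -0.285,  0.122])), (0.61, array([0.448, 0.005, 0.004])), (0.58, array([ 0.344, -0.141,  0.005]))]
```

View pics/hov1.png

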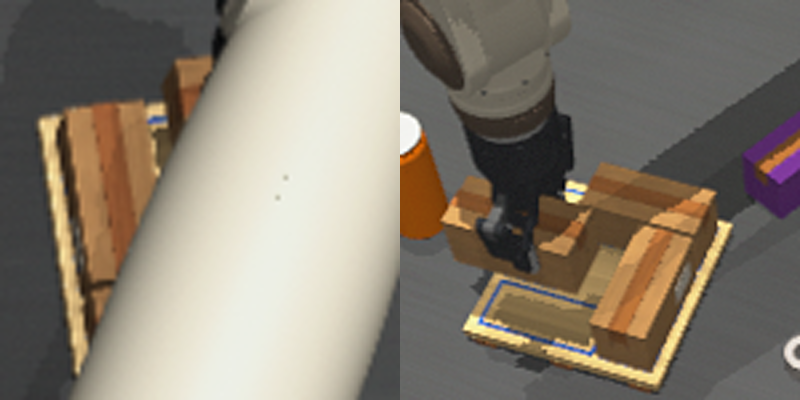

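The carton hangs level over outline d (hov1, right half, about (530,240)), within 3 mm of target. Lowering it.

>>> servo_tool:
  moves:
    - [[0,0,0],[-0.001,-0.001,0.02],0]
    - [[0,0,0],[0,0,0.025],0]
    - [[0,0,0],[0,0,0.02],0]
    - [[0,0,0],[0,0,0.015],0]
    - [[0,0,0],[0,0,0.008],0]
    - [[0,0,0],[0,0,0],0]
    - [[0,0,0],[0,0,0],0]
    - [[0,0,0],[0,0,0],0]

```text
time: 9.25
ee_pos: [0.6186, -0.2686, 0.0547]
tcp_rot: [179.9, 0.1, 95.2]
wrist_force: [0.5, -0.9, -3.7]
opening: 0.0541
grasp_force: 85.7
```

>>> servo_tool:
  moves:
    - [[0,0,0],[0,0,0.004],0]
    - [[0,0,0],[0,0,0.003],0]
    - [[0,0,0],[0,0,0.002],0]
    - [[0,0,0],[0,0,0],0]
    - [[0,0,0],[0,0,0],0]

```text
time: 9.75
ee_pos: [0.618, -0.2683, 0.0442]
tcp_rot: [-180.0, -0.0, 95.2]
wrist_force: [0.9, 0.1, -4.7]
opening: 0.0537
grasp_force: 85.7
```

```bash
python3 - <<'E'
from h import *
to(.6187,-.2673,.0425,95.2)
E
```

```text
t 9.75 pos [ 0.618  -0.2683  0.0442] rot [-179.99   -0.     95.21] q [-23.5  22.3  10.   77.7  -0.   61.3] open 0.0537 F [ 0.9  0.1 -4.7] 85.72599649429321
 turn z 0.01 at yaw now: tool shift [0.001  0.0008 0.0017]
 at target yaw: tool shift [0.001  0.0008 0.0017]
```

>>> servo_tool:
  moves:
    - [[0,0,0],[0,0,0.0015],0]
    - [[0,0,0],[0,0,0.001],0]
    - [[0,0,0],[0,0,0],0]
    - [[0,0,0],[0,0,0],0]

```text
time: 10.15
ee_pos: [0.6182, -0.2684, 0.0428]
tcp_rot: [179.9, 0.0, 95.2]
wrist_force: [-3.4, 2.4, 5.6]
opening: 0.0542
grasp_force: 86.3
```

Contact (the vertical force went from −4.7 to +5.6 N). Release and rise.

>>> servo_tool:
  moves:
    - [[0,0,0],[0,0,0],85]
    - [[0,0,0],[0,0,0],85]
    - [[0,0,0],[0,0,0],85]
    - [[0,0,0],[0,0,0],85]
    - [[0,0,0],[0,0,-0.02],85]
    - [[0,0,0],[0,0,-0.03],85]
    - [[0,0,0],[0,0,-0.04],85]
    - [[0,0,0],[0,0,-0.04],100]
    - [[0,0,0],[0,0,-0.03],100]
    - [[0,0,0],[0,0,0],100]

```text
time: 11.15
ee_pos: [0.6193, -0.269, 0.2072]
tcp_rot: [179.6, 0.2, 95.2]
wrist_force: [0.9, 0.3, -0.3]
opening: 0.0857
grasp_force: 0.0
```

```bash
python3 - <<'E'
from h import *
to(.447,.0255,.2,93.6)
im,d=camera("scene")
print([(round(r["score"],2),world("scene",r["xyz"]).round(3)) for r in mark_of("carton_c","scene")])
E
```

```text
t 11.15 pos [ 0.6193 -0.269   0.2072] rot [179.62   0.21  95.21] q [-23.5  22.3  28.   95.3  -0.   61.3] open 0.0857 F [ 0.9  0.3 -0.3] 0.0
 turn z 1.61 at yaw now: tool shift [ 0.3089 -0.1449  0.0072]
 at target yaw: tool shift [ 0.3047 -0.1535  0.0072]
[(0.97, array([ 0.341, -0.138,  0.004])), (0.93, array([0.364, 0.19 , 0.003])), (0.88, array([0.449, 0.005, 0.   ])), (0.84, array([ 0.577, -0.195,  0.022])), (0.77, array([ 0.488, -0.237,  0.022])), (0.74, array([ 0.618, -0.287,  0.021]))]
```

Carton placed at (0.618,-0.287), where the target is (0.6205,-0.2872). On to L2.

>>> servo_tool:
  moves:
    - [[0,0,1.6],[0,0,0],100]
    - [[0,0,0],[0.0305,-0.0153,0],100]
    - [[0,0,0],[0.0305,-0.0153,0],100]
    - [[0,0,0],[0.0305,-0.0153,0],100]
    - [[0,0,0],[0.0305,-0.0153,0],100]
    - [[0,0,0],[0.0305,-0.0153,0],100]
    - [[0,0,0],[0.0305,-0.0153,0],100]
    - [[0,0,0],[0.0305,-0.0153,0],100]
    - [[0,0,0],[0.0305,-0.0153,0],100]
    - [[0,0,0],[0.0305,-0.0153,0],100]
    - [[0,0,0],[0.0305,-0.0153,0],100]
    - [[0,0,0],[0,0,0],100]

```text
time: 12.45
ee_pos: [0.4441, 0.0287, 0.2008]
tcp_rot: [-179.9, -0.0, 93.7]
wrist_force: [-0.1, 0.5, -0.2]
opening: 0.0856
grasp_force: 0.0
```

>>> servo_tool:
  moves:
    - [[0,0,0],[0,0,0.03],100]
    - [[0,0,0],[0,0,0.03],100]
    - [[0,0,0],[0,0,0],100]
    - [[0,0,0],[0,0,0],100]

```text
time: 12.85
ee_pos: [0.4457, 0.0261, 0.1415]
tcp_rot: [-179.9, 0.0, 93.6]
wrist_force: [0.4, -1.0, 1.3]
opening: 0.0854
grasp_force: 0.0
```

```bash
python3 - <<'E'
from h import *
to(.447,.0255,.0225,93.6)
E
```

```text
t 12.85 pos [0.4457 0.0261 0.1415] rot [-179.9     0.     93.56] q [  3.4 -10.  -14.3  85.8  -0.   89.8] open 0.0854 F [ 0.4 -1.   1.3] 0.0
 turn z -0.04 at yaw now: tool shift [-0.0007  0.0013  0.119 ]
 at target yaw: tool shift [-0.0007  0.0013  0.119 ]
```

>>> servo_tool:
  moves:
    - [[0,0,0],[-0.001,0.0015,0.03],100]
    - [[0,0,0],[0,0,0.03],100]
    - [[0,0,0],[0,0,0.03],100]
    - [[0,0,0],[0,0,0.02],100]
    - [[0,0,0],[0,0,0.008],100]
    - [[0,0,0],[0,0,0],100]
    - [[0,0,0],[0,0,0],100]

```text
time: 13.55
ee_pos: [0.4486, 0.0254, 0.0254]
tcp_rot: [179.9, 0.0, 93.6]
wrist_force: [0.2, 0.3, -0.2]
opening: 0.0854
grasp_force: 0.0
```

>>> servo_tool:
  moves:
    - [[0,0,0],[0,0,0],0]
    - [[0,0,0],[0,0,0],0]
    - [[0,0,0],[0,0,0],0]
    - [[0,0,0],[0,0,0],0]
    - [[0,0,0],[0,0,0],0]
    - [[0,0,0],[0,0,0],0]
    - [[0,0,0],[0,0,0],0]
    - [[0,0,0],[0,0,0],0]
    - [[0,0,0],[0,0,0],0]
    - [[0,0,0],[0,0,0],0]

```text
time: 14.55
ee_pos: [0.4484, 0.0256, 0.025]
tcp_rot: [179.9, 0.0, 93.6]
wrist_force: [-0.4, 0.1, 6.0]
opening: 0.0541
grasp_force: 85.4
```

>>> servo_tool:
  moves:
    - [[0,0,0],[0,0,-0.01],0]
    - [[0,0,0],[0,0,-0.03],0]
    - [[0,0,0],[0,0,-0.04],0]
    - [[0,0,0],[0,0,-0.04],0]
    - [[0,0,0],[0,0,-0.03],0]
    - [[0,0,0],[0,0,-0.02],0]
    - [[0,0,0],[0,0,0],0]
    - [[0,0,0],[0,0,0],0]

```text
time: 15.35
ee_pos: [0.4476, 0.0255, 0.1934]
tcp_rot: [-180.0, -0.0, 93.6]
wrist_force: [1.0, 0.5, -3.5]
opening: 0.0539
grasp_force: 85.3
```

>>> servo_tool:
  moves:
    - [[0,0,8.04],[0,0,0],0]
    - [[0,0,8.04],[0,0,0],0]
    - [[0,0,8.04],[0,0,0],0]
    - [[0,0,8.04],[0,0,0],0]
    - [[0,0,8.04],[0,0,0],0]
    - [[0,0,8.04],[0,0,0],0]
    - [[0,0,8.04],[0,0,0],0]
    - [[0,0,8.04],[0,0,0],0]
    - [[0,0,8.04],[0,0,0],0]
    - [[0,0,8.04],[0,0,0],0]
    - [[0,0,8.04],[0,0,0],0]
    - [[0,0,0],[0,0,0],0]

```text
time: 16.55
ee_pos: [0.4469, 0.0254, 0.192]
tcp_rot: [-180.0, 0.2, 5.1]
wrist_force: [0.9, -0.5, -3.1]
opening: 0.0535
grasp_force: 85.0
```

```bash
python3 - <<'E'
from h import *
to(.5512,-.3267,.19,5.2)
E
```

```text
t 16.55 pos [0.4469 0.0254 0.192 ] rot [-1.80e+02  1.50e-01  5.05e+00] q [  3.3  -9.5  -8.3  91.4  -0.  178.2] open 0.0535 F [ 0.9 -0.5 -3.1] 84.9989640712738
 turn z -0.15 at yaw now: tool shift [0.0728 0.36   0.002 ]
 at target yaw: tool shift [0.0719 0.3601 0.002 ]
```

>>> servo_tool:
  moves:
    - [[0,0,0],[0.0066,0.0327,0],0]
    - [[0,0,0],[0.0066,0.0327,0],0]
    - [[0,0,0],[0.0066,0.0327,0],0]
    - [[0,0,0],[0.0066,0.0327,0],0]
    - [[0,0,0],[0.0066,0.0327,0],0]
    - [[0,0,0],[0.0066,0.0327,0],0]
    - [[0,0,0],[0.0066,0.0327,0],0]
    - [[0,0,0],[0.0066,0.0327,0],0]
    - [[0,0,0],[0.0066,0.0327,0],0]
    - [[0,0,0],[0.0066,0.0327,0],0]
    - [[0,0,0],[0.0066,0.0327,0],0]
    - [[0,0,0],[0,0,0],0]

```text
time: 17.75
ee_pos: [0.5523, -0.3293, 0.1907]
tcp_rot: [-179.9, 0.2, 5.3]
wrist_force: [-1.3, -0.1, -3.3]
opening: 0.0537
grasp_force: 85.9
```

>>> servo_tool:
  moves:
    - [[0,0,0],[0,0,0.03],0]
    - [[0,0,0],[0,0,0.02],0]
    - [[0,0,0],[0,0,0],0]
    - [[0,0,0],[0,0,0],0]
    - [[0,0,0],[0,0,0],0]

```text
time: 18.25
ee_pos: [0.5527, -0.3262, 0.1451]
tcp_rot: [180.0, -0.1, 5.3]
wrist_force: [-0.1, -0.8, -2.9]
opening: 0.054
grasp_force: 86.0
```

```bash
python3 - <<'E'
from h import *
to(.5512,-.3267,.045,5.2)
a=[]
for n in("top","scene"):
    im,d=camera(n)
    s=(slice(180,280),slice(370,470)) if n=="top" else (slice(120,270),slice(150,300))
    a.append(cv2.resize(im[s],(400,400),interpolation=cv2.INTER_CUBIC))
    print(n,[(round(r["score"],2),world(n,r["xyz"]).round(3)) for r in mark_of("carton_c",n)])
cv2.imwrite("pics/hov2.png",np.hstack(a)[:,:,::-1])
E
```

```text
t 18.25 pos [ 0.5527 -0.3262  0.1451] rot [ 1.7995e+02 -7.0000e-02  5.2500e+00] q [-30.5  16.8  14.1  87.3   0.  144.2] open 0.054 F [-0.1 -0.8 -2.9] 85.95240354537964
 turn z 0.05 at yaw now: tool shift [-0.0016  0.0004  0.1001]
 at target yaw: tool shift [-0.0016  0.0004  0.1001]
top [(0.86, array([ 0.363,  0.194, -0.001])), (0.86, array([ 0.346, -0.143,  0.001])), (0.78, array([ 0.491, -0.239,  0.019])), (0.7, array([ 0.585, -0.2  ,  0.022]))]
scene [(0.94, array([ 0.492, -0.24 ,  0.022])), (0.82, array([ 0.579, -0.194,  0.023])), (0.77, array([ 0.618, -0.284,  0.023])), (0.7, array([ 0.535, -0.332,  0.125])), (0.64, array([ 0.343, -0.141,  0.005])), (0.57, array([0.364, 0.191, 0.003]))]
```

View pics/hov2.png

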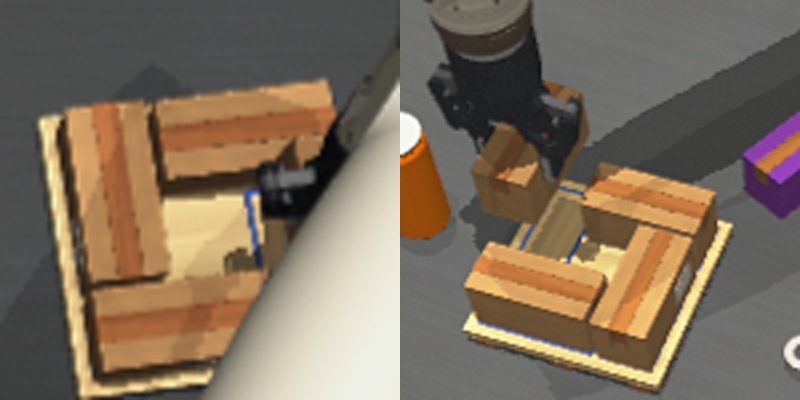

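Carton d lies neatly in its outline (hov2, left, about (245,130)). The second carton hangs level over outline c. I'll lower it, biased about 1 mm outward.

>>> servo_tool:
  moves:
    - [[0,0,0],[-0.003,0.001,0.02],0]
    - [[0,0,0],[0,0,0.025],0]
    - [[0,0,0],[0,0,0.02],0]
    - [[0,0,0],[0,0,0.015],0]
    - [[0,0,0],[0,0,0.008],0]
    - [[0,0,0],[0,0,0.005],0]
    - [[0,0,0],[0,0,0.003],0]
    - [[0,0,0],[0,0,0],0]
    - [[0,0,0],[0,0,0],0]
    - [[0,0,0],[0,0,0],0]

```text
time: 19.45
ee_pos: [0.5498, -0.3276, 0.0485]
tcp_rot: [180.0, -0.0, 5.2]
wrist_force: [-0.7, -0.4, -3.2]
opening: 0.054
grasp_force: 86.2
```

>>> servo_tool:
  moves:
    - [[0,0,0],[0,0,0.001],0]
    - [[0,0,0],[0,0,0.001],0]
    - [[0,0,0],[0,0,0],0]
    - [[0,0,0],[0,0,0],0]

```text
time: 19.85
ee_pos: [0.5494, -0.3274, 0.0457]
tcp_rot: [-180.0, 0.0, 5.2]
wrist_force: [-0.1, 0.7, -2.9]
opening: 0.0536
grasp_force: 86.2
```

>>> servo_tool:
  moves:
    - [[0,0,0],[0,0,0.001],0]
    - [[0,0,0],[0,0,0.001],0]
    - [[0,0,0],[0,0,0],0]
    - [[0,0,0],[0,0,0],0]

```text
time: 20.25
ee_pos: [0.5496, -0.3275, 0.0451]
tcp_rot: [180.0, -0.1, 5.2]
wrist_force: [-2.0, 2.0, 6.4]
opening: 0.0543
grasp_force: 87.2
```

Contact. Release, rise and check the layer.

>>> servo_tool:
  moves:
    - [[0,0,0],[0,0,0],85]
    - [[0,0,0],[0,0,0],85]
    - [[0,0,0],[0,0,0],85]
    - [[0,0,0],[0,0,0],85]
    - [[0,0,0],[0,0,-0.02],85]
    - [[0,0,0],[0,0,-0.03],85]
    - [[0,0,0],[0,0,-0.04],85]
    - [[0,0,0],[0,0,-0.04],85]
    - [[0,0,0],[0,0,-0.04],100]
    - [[0,0,0],[0,0,-0.02],100]
    - [[0,0,0],[0,0,0],100]

```text
time: 21.35
ee_pos: [0.5504, -0.328, 0.2376]
tcp_rot: [179.8, -0.3, 5.2]
wrist_force: [-0.1, 0.2, 0.6]
opening: 0.0852
grasp_force: 0.0
```

>>> servo_tool:
  moves:
    - [[0,0,0],[0,-0.03,0],60]
    - [[0,0,0],[0,-0.04,0],60]
    - [[0,0,0],[0,-0.04,0],60]
    - [[0,0,0],[0,-0.04,0],60]
    - [[0,0,0],[0,-0.04,0],60]
    - [[0,0,0],[0,-0.04,0],60]
    - [[0,0,0],[0,-0.04,0],60]
    - [[0,0,0],[0,-0.03,0],60]
    - [[0,0,0],[0,0,0],60]

```text
time: 22.25
ee_pos: [0.5218, -0.0257, 0.2328]
tcp_rot: [-180.0, 0.1, 5.4]
wrist_force: [1.5, -0.8, 0.2]
opening: 0.0513
grasp_force: 0.0
```

```bash
python3 - <<'E'
from h import *
im,d=camera("top");W=cloud("top",d)
for lab,c in(("c",(.5313,-.328)),("d",(.6205,-.2872)),("A",(.5795,-.197)),("B",(.4903,-.2408))):
    long=c and (lab in "cA"); a=np.radians(5.2+(0 if long else 90)); 
    R=np.array([[np.cos(a),np.sin(a)],[-np.sin(a),np.cos(a)]])
    L=(W[...,:2]-np.array(c))@R.T
    m=(abs(L[...,0])<.0625+.0)&(abs(L[...,1])<.032)&(W[...,2]>.074)&(W[...,2]<.09)
    r=cv2.minAreaRect(W[m][:,:2].astype(np.float32)); print(lab,c,np.round(r[0],4),np.round(r[1],3),round(r[2],1),W[m][:,2].mean().round(4),W[m][:,2].std().round(4))
for a in (-18.,):pass
# counter frame
P=W[(np.hypot(W[...,0]-.555,W[...,1]-.2575)<.07)&(W[...,2]>.085)&(W[...,2]<.105)]
r=cv2.minAreaRect(P[:,:2].astype(np.float32));print("bar",len(P),r)
u,s,v=np.linalg.svd(P[:,:2]-P[:,:2].mean(0));print(P[:,:2].mean(0),np.degrees(np.arctan2(v[0,1],v[0,0])))
cv2.imwrite("pics/after.png",np.hstack([cv2.resize(im[185:290,370:475],(400,400),interpolation=cv2.INTER_CUBIC),cv2.resize(im[205:280,195:270],(400,400),interpolation=cv2.INTER_CUBIC)])[:,:,::-1])
to(.5552,.2573,.2,0)
E
```

```text
c (0.5313, -0.328) [ 0.5295 -0.3297] [0.121 0.057] 4.9 0.0799 0.0029
d (0.6205, -0.2872) [ 0.6192 -0.2884] [0.056 0.122] 5.8 0.0799 0.003
A (0.5795, -0.197) [ 0.5796 -0.1977] [0.122 0.056] 5.7 0.0798 0.0029
B (0.4903, -0.2408) [ 0.4922 -0.2387] [0.059 0.121] 5.2 0.08 0.003
bar 73 ((0.5557382702827454, 0.2568374276161194), (0.04315105080604553, 0.011998401954770088), 12.64744758605957)
[0.55524986 0.25661114] -165.98851769400443
t 22.3 pos [ 0.522  -0.0272  0.2328] rot [-1.7999e+02  6.0000e-02  5.3400e+00] q [ -3.    1.3   6.4  95.2  -0.  171.7] open 0.0513 F [0.1 0.4 0.5] 0.0
 turn z 5.34 at yaw now: tool shift [ 0.0595 -0.2802  0.0328]
 at target yaw: tool shift [ 0.0332 -0.2845  0.0328]
```

View pics/after.png

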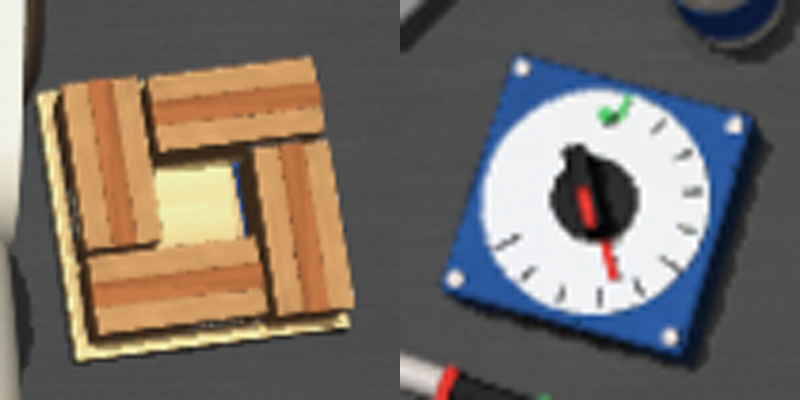

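The layer is complete: both cartons are within about 2.5 mm of their outlines (picture left). The knob bar lies at yaw ≈ 13°, its pointer at ≈ 193° and the zero mark at ≈ −17°, so the knob has about 150° to turn anticlockwise. I'll turn the tool to yaw 193°.

>>> servo_tool:
  moves:
    - [[0,0,-8.53],[0,0,0],50]
    - [[0,0,-8.53],[0,0,0],50]
    - [[0,0,-8.53],[0,0,0],50]
    - [[0,0,-8.53],[0,0,0],50]
    - [[0,0,-8.53],[0,0,0],50]
    - [[0,0,-8.53],[0,0,0],50]
    - [[0,0,-8.53],[0,0,0],50]
    - [[0,0,-8.53],[0,0,0],50]
    - [[0,0,-8.53],[0,0,0],50]
    - [[0,0,-8.53],[0,0,0],50]
    - [[0,0,-8.53],[0,0,0],50]
  force: 40

```text
time: 23.4
ee_pos: [0.5224, -0.0299, 0.2328]
tcp_rot: [-179.9, 0.0, 99.3]
wrist_force: [0.2, -0.1, 0.4]
opening: 0.0431
grasp_force: 0.0
```

>>> servo_tool:
  moves:
    - [[0,0,-8.53],[0,0,0],50]
    - [[0,0,-8.53],[0,0,0],50]
    - [[0,0,-8.53],[0,0,0],50]
    - [[0,0,-8.53],[0,0,0],50]
    - [[0,0,-8.53],[0,0,0],50]
    - [[0,0,-8.53],[0,0,0],50]
    - [[0,0,-8.53],[0,0,0],50]
    - [[0,0,-8.53],[0,0,0],50]
    - [[0,0,-8.53],[0,0,0],50]
    - [[0,0,-8.53],[0,0,0],50]
    - [[0,0,-8.53],[0,0,0],50]
    - [[0,0,0],[0,0,0],50]

```text
time: 24.6
ee_pos: [0.5224, -0.0297, 0.2329]
tcp_rot: [180.0, -0.1, -167.1]
wrist_force: [-0.6, 0.2, 0.5]
opening: 0.0429
grasp_force: 0.0
```

```bash
python3 - <<'E'
from h import *
to(.5555,.257,.2,193)
E
```

```text
t 24.6 pos [ 0.5224 -0.0297  0.2329] rot [ 1.8000e+02 -6.0000e-02 -1.6711e+02] q [ -3.2   1.4   6.5  95.2  -0.  -16.1] open 0.0429 F [-0.6  0.2  0.5] 0.0
 turn z -0.11 at yaw now: tool shift [-0.0963  0.2721  0.0329]
 at target yaw: tool shift [-0.0968  0.2719  0.0329]
```

>>> servo_tool:
  moves:
    - [[0,0,0],[-0.0097,0.0272,0],50]
    - [[0,0,0],[-0.0097,0.0272,0],50]
    - [[0,0,0],[-0.0097,0.0272,0],50]
    - [[0,0,0],[-0.0097,0.0272,0],50]
    - [[0,0,0],[-0.0097,0.0272,0],50]
    - [[0,0,0],[-0.0097,0.0272,0],50]
    - [[0,0,0],[-0.0097,0.0272,0],50]
    - [[0,0,0],[-0.0097,0.0272,0],50]
    - [[0,0,0],[-0.0097,0.0272,0],50]
    - [[0,0,0],[-0.0097,0.0272,0],50]
    - [[0,0,0],[0,0,0],50]
    - [[0,0,0],[0,0,0],50]

```text
time: 25.8
ee_pos: [0.5567, 0.2578, 0.2329]
tcp_rot: [-180.0, -0.1, -167.3]
wrist_force: [0.8, -0.2, 0.9]
opening: 0.0427
grasp_force: 0.0
```

>>> servo_tool:
  moves:
    - [[0,0,0],[0,0,0.04],50]
    - [[0,0,0],[0,0,0.04],50]
    - [[0,0,0],[0,0,0.02],50]
    - [[0,0,0],[0,0,0],50]
    - [[0,0,0],[0,0,0],50]

```text
time: 26.3
ee_pos: [0.5568, 0.2571, 0.1347]
tcp_rot: [-180.0, 0.0, -167.3]
wrist_force: [-0.8, -0.0, 0.1]
opening: 0.0427
grasp_force: 0.0
```

```bash
python3 - <<'E'
from h import *
to(.5555,.257,.066,193)
E
```

```text
t 26.3 pos [0.5568 0.2571 0.1347] rot [-1.800e+02  2.000e-02 -1.673e+02] q [24.8 12.8  8.2 85.4 -0.  12.1] open 0.0427 F [-0.8 -0.   0.1] 0.0
 turn z -0.3 at yaw now: tool shift [0.0013 0.0002 0.0687]
 at target yaw: tool shift [0.0013 0.0002 0.0687]
```

>>> servo_tool:
  moves:
    - [[0,0,0],[0.001,0,0.02],50]
    - [[0,0,0],[0,0,0.02],50]
    - [[0,0,0],[0,0,0.018],50]
    - [[0,0,0],[0,0,0.009],50]
    - [[0,0,0],[0,0,0],50]
    - [[0,0,0],[0,0,0],50]

```text
time: 26.9
ee_pos: [0.5563, 0.258, 0.0684]
tcp_rot: [180.0, 0.1, -167.2]
wrist_force: [-0.6, -0.3, 0.2]
opening: 0.0428
grasp_force: 0.0
```

>>> servo_tool:
  moves:
    - [[0,0,0],[0,0,0],0]
    - [[0,0,0],[0,0,0],0]
    - [[0,0,0],[0,0,0],0]
    - [[0,0,0],[0,0,0],0]
    - [[0,0,0],[0,0,0],0]
    - [[0,0,0],[0,0,0],0]
    - [[0,0,0],[0,0,0],0]
    - [[0,0,0],[0,0,0],0]
    - [[0,0,0],[0,0,0],0]

```text
time: 27.8
ee_pos: [0.5561, 0.2581, 0.0679]
tcp_rot: [180.0, 0.1, -167.2]
wrist_force: [-0.3, -0.9, 4.9]
opening: 0.0111
grasp_force: 41.1
```

>>> servo_tool:
  moves:
    - [[0,0,-6],[0,0,0],0]
    - [[0,0,-6],[0,0,0],0]
    - [[0,0,-6],[0,0,0],0]
    - [[0,0,-6],[0,0,0],0]
    - [[0,0,-6],[0,0,0],0]
    - [[0,0,0],[0,0,0],0]

```text
time: 28.4
ee_pos: [0.5562, 0.2579, 0.0679]
tcp_rot: [-180.0, 0.1, -137.0]
wrist_force: [-0.9, -1.6, 5.8]
opening: 0.0114
grasp_force: 41.2
```

```bash
python3 - <<'E'
from h import *
to(.5555,.257,.066,-17);print(get_obs()["torque"])
E
```

```text
t 28.4 pos [0.5562 0.2579 0.0679] rot [-1.7995e+02  8.0000e-02 -1.3697e+02] q [ 24.9  13.4   1.5  78.   -0.  -18.1] open 0.0114 F [-0.9 -1.6  5.8] 41.19976043701172
 turn z -119.97 at yaw now: tool shift [ 0.0011 -0.0002  0.0019]
 at target yaw: tool shift [-0.0004  0.001   0.0019]
[-0.23626591  0.02624347  0.01042271]
```

Gripping cleanly and turning. 120° to go.

>>> servo_tool:
  moves:
    - [[0,0,-6],[0,0,0],0]
    - [[0,0,-6],[0,0,0],0]
    - [[0,0,-6],[0,0,0],0]
    - [[0,0,-6],[0,0,0],0]
    - [[0,0,-6],[0,0,0],0]
    - [[0,0,-6],[0,0,0],0]
    - [[0,0,-6],[0,0,0],0]
    - [[0,0,-6],[0,0,0],0]
    - [[0,0,-6],[0,0,0],0]
    - [[0,0,-6],[0,0,0],0]
    - [[0,0,0],[0,0,0],0]

```text
time: 29.5
ee_pos: [0.5565, 0.2578, 0.0679]
tcp_rot: [-179.9, -0.0, -77.0]
wrist_force: [1.3, -1.9, 5.2]
opening: 0.011
grasp_force: 41.1
```

>>> servo_tool:
  moves:
    - [[0,0,-6],[0,0,0],0]
    - [[0,0,-6],[0,0,0],0]
    - [[0,0,-6],[0,0,0],0]
    - [[0,0,-6],[0,0,0],0]
    - [[0,0,-6],[0,0,0],0]
    - [[0,0,-6],[0,0,0],0]
    - [[0,0,-6],[0,0,0],0]
    - [[0,0,-6],[0,0,0],0]
    - [[0,0,-5],[0,0,0],0]
    - [[0,0,0],[0,0,0],0]
    - [[0,0,0],[0,0,0],0]

```text
time: 30.6
ee_pos: [0.5567, 0.258, 0.0679]
tcp_rot: [-179.9, -0.1, -24.3]
wrist_force: [3.6, -0.7, 5.6]
opening: 0.0109
grasp_force: 41.1
```

>>> servo_tool:
  moves:
    - [[0,0,-2],[0,0,0],0]
    - [[0,0,-2],[0,0,0],0]
    - [[0,0,0],[0,0,0],0]
    - [[0,0,0],[0,0,0],0]

```text
time: 31.0
ee_pos: [0.5566, 0.258, 0.0679]
tcp_rot: [-179.9, -0.1, -20.3]
wrist_force: [3.3, -0.6, 5.5]
opening: 0.0114
grasp_force: 41.2
```

```bash
python3 - <<'E'
from h import *
to(.5555,.257,.066,-17);print(get_obs()["torque"],get_obs()["joint_efforts"][5])
E
```

```text
t 31.0 pos [0.5566 0.258  0.0679] rot [-1.7992e+02 -1.3000e-01 -2.0330e+01] q [  24.9   13.4    1.5   78.    -0.  -134.8] open 0.0114 F [ 3.3 -0.6  5.5] 41.18115484714508
 turn z -3.33 at yaw now: tool shift [-0.0007  0.0014  0.0019]
 at target yaw: tool shift [-0.0008  0.0013  0.0019]
[-0.18909227 -0.60950819  0.08660207] -0.0012577139568747953
```

>>> servo_tool:
  moves:
    - [[0,0,-2],[0,0,0],0]
    - [[0,0,0],[0,0,0],0]
    - [[0,0,0],[0,0,0],0]

```text
time: 31.3
ee_pos: [0.5566, 0.258, 0.0679]
tcp_rot: [-179.9, -0.1, -18.3]
wrist_force: [3.3, -1.2, 5.2]
opening: 0.0113
grasp_force: 41.2
```

```bash
python3 -c "
from h import *
print(get_obs()['torque'])"
```

```text
[-0.19394936 -0.63702437 -0.00322392]
```

>>> servo_tool:
  moves:
    - [[0,0,-2],[0,0,0],0]
    - [[0,0,0],[0,0,0],0]
    - [[0,0,0],[0,0,0],0]

```text
time: 31.6
ee_pos: [0.5567, 0.258, 0.0679]
tcp_rot: [-179.9, -0.1, -16.4]
wrist_force: [4.3, -0.2, 5.8]
opening: 0.0108
grasp_force: 41.2
```

```bash
python3 -c "
from h import *
print(get_obs()['torque'],get_obs()['tcp_rot'])"
```

```text
[-0.102185   -0.58992809 -0.30257152] [-1.79915837e+02 -1.34674623e-01 -1.63568479e+01]
```

The torque jump shows the stop. One more degree, then release and rise.

>>> servo_tool:
  moves:
    - [[0,0,-1],[0,0,0],0]
    - [[0,0,0],[0,0,0],0]
    - [[0,0,0],[0,0,0],0]
    - [[0,0,0],[0,0,0],0]

```text
time: 32.0
ee_pos: [0.5567, 0.258, 0.0679]
tcp_rot: [-179.9, -0.1, -15.4]
wrist_force: [2.2, -0.7, 5.2]
opening: 0.0111
grasp_force: 41.8
```

```bash
python3 -c "
from h import *
print(get_obs()['torque'],get_obs()['tcp_rot'])"
```

```text
[-0.03078564 -0.59231566 -0.6686671 ] [-1.79915522e+02 -1.29371499e-01 -1.53899236e+01]
```

>>> servo_tool:
  moves:
    - [[0,0,0],[0,0,0],50]
    - [[0,0,0],[0,0,0],50]
    - [[0,0,0],[0,0,0],50]
    - [[0,0,0],[0,0,0],50]
    - [[0,0,0],[0,0,-0.02],50]
    - [[0,0,0],[0,0,-0.04],50]
    - [[0,0,0],[0,0,-0.04],50]
    - [[0,0,0],[0,0,-0.04],50]
    - [[0,0,0],[0,0,-0.03],50]
    - [[0,0,0],[0,0,0],50]

```text
time: 33.0
ee_pos: [0.5567, 0.2584, 0.2417]
tcp_rot: [-179.7, -0.3, -15.2]
wrist_force: [0.2, 1.0, -0.4]
opening: 0.0425
grasp_force: 0.0
```

>>> servo_tool:
  moves:
    - [[0,0,0],[0,0.04,0],50]
    - [[0,0,0],[0,0.04,0],50]
    - [[0,0,0],[0,0.04,0],50]
    - [[0,0,0],[0,0.04,0],50]
    - [[0,0,0],[0,0.04,0],50]
    - [[0,0,0],[0,0.04,0],50]
    - [[0,0,0],[0,0,0],50]
    - [[0,0,0],[0,0,0],50]

```text
time: 33.8
ee_pos: [0.4926, 0.0255, 0.2363]
tcp_rot: [-180.0, 0.0, -15.3]
wrist_force: [0.3, -0.3, -0.1]
opening: 0.0427
grasp_force: 0.0
```

```bash
python3 - <<'E'
from h import *
im,d=camera("top");W=cloud("top",d)
P=W[(np.hypot(W[...,0]-.555,W[...,1]-.2575)<.04)&(W[...,2]>.085)&(W[...,2]<.105)]
print("bar",cv2.minAreaRect(P[:,:2].astype(np.float32)))
print(get_obs()["time"],[(round(r["score"],2),world("top",r["xyz"]).round(3)) for r in mark_of("carton_c","top")])
cv2.imwrite("pics/fin.png",np.hstack([cv2.resize(im[185:290,370:475],(400,400)),cv2.resize(im[205:280,195:270],(400,400),interpolation=cv2.INTER_CUBIC)])[:,:,::-1])
E
```

```text
bar ((0.5553125143051147, 0.2569577395915985), (0.013002721592783928, 0.043776702135801315), 72.38004302978516)
33.85 [(0.97, array([ 0.619, -0.289,  0.018])), (0.95, array([ 0.344, -0.141, -0.001])), (0.83, array([ 0.365,  0.191, -0.001])), (0.81, array([ 0.489, -0.239,  0.021])), (0.71, array([ 0.531, -0.331,  0.019])), (0.59, array([ 0.584, -0.197,  0.018]))]
```

View pics/fin.png

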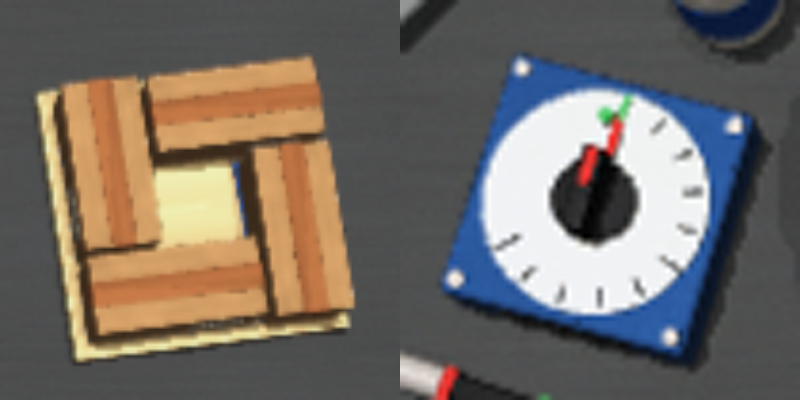

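The final picture shows the pointer at the green mark against the post (right, about (615,125)) and the layer tidy (left). Handing in.

```bash
python3 -c "
from workcell import job_done
print(job_done())"
```

```text
the job is handed in; nothing more can be done
None
```

The job is handed in: the cartons lie in outlines c and d within about 3 mm by camera, the knob is turned back against its zero stop, and the arm is clear at about 34 s of 72 s; no verdict was returned.

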